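Free the cover of the test enclosure and hold it open

TASK

Open the windowed cover of the test enclosure so that the board inside can be got at. First tug the cover up by its black bar, before touching the red latch slide, to learn whether the cover is caught; if it is, push the slide across to the other end of its slot and lift again. Swing the cover up to about 65 degrees and finish while still holding it there (it falls shut if let go), leaving the things standing around undisturbed.

Things in the scene. Friction and masses are not known exactly. Their poses are not given: they have to be found in the camera images.
- enclosure: Fixed grey box with a blue latch housing across its front (robot's side), 180 x 180 x 60 mm without the cover. Origin on the bench; own x points from front to hinge (box spans x -95 to +85 mm), own y to the left seen from the robot (-90 to +90), z up. The blue housing's flat deck, 60 mm high, spans x -95 to -47; the cover spans x -45 to +85.
- cover (a joint): Cover angle, rad: 0 shut, grows as it opens upward, stop at 1.7. Aluminium frame with clear window, 130 x 180 x 8 mm, about 0.3 kg, hinged along the back rim with hardly any friction; below about 1.4 it falls shut. If caught it has play: it lifts about 0.04 rad (4 to 5 mm at the bar), then stops hard; if not caught it keeps lifting.
- cover_bar (a point): Middle of the cover's black pull bar: round, 12 mm thick, 60 mm long, parallel to enclosure y, on posts at both ends; axis 38 mm above the cover's top, 106 mm above the bench when shut (enclosure x -27, y 0), then 112 mm in front of and 42 mm above the hinge line. Pinch from above, fingers closing along enclosure x; it can turn between the pads, tool kept pointing down.
- cover_hinge (a point): Middle of the cover's hinge line, at enclosure x +85, y 0 mm, 64 mm above the bench; the hinge axis is parallel to the enclosure's y.
- slide (a joint): Latch slide, m: 0 right end of its slot, 0.030 left end (enclosure +y). Starts at 0 to 0.006; about 2 N friction, no spring, stays where left. The hidden catch may be fitted either way round, which nothing outside shows: in about half the cases it catches the cover at the right end and frees it at the left, else the reverse. It changes near the middle: go to the end.
- slide_knob (a point): Centre of the slide's red knob: upright, 14 x 14 mm, its top 28 mm above the blue deck (88 mm above the bench), this point 16 mm above the deck. At enclosure x -74, y -70 mm plus the slide's value. Pinch it from above or push it sideways.
- mug: White patterned mug, 89 x 125 x 99 mm, a bystander; origin at the centre of its underside
- spray: White and purple spray can, 77 mm across, 232 mm tall, a bystander; origin at the centre of its underside
- wick_jar: Small blue and green jar, 43 mm across, 51 mm tall, a bystander; origin at the centre of its underside
- paste_jar: Small white jar, 48 mm across, 50 mm tall, a bystander; origin at the centre of its underside
- black_cap: Black spray can cap, 62 mm across, 50 mm tall, mouth up, a bystander; origin at the centre of its underside
- parts_box: Clear plastic parts box, 76 x 60 x 28 mm, a bystander; origin at the centre of its underside

How it is judged:
On the way, in this order (a step that is already met when the one before it is completed fails the run):
1. the cover is tugged up by more than 0.02 rad while the slide is still within 4 mm of where it started (value of joint cover above 0.02 rad and distance of slide_knob from where it was at the start of the episode below 0.004 m and contact force between the fingers and cover above 0.5 N), for 0.1 s.
2. the cover is raised to between 0.93 and 1.33 rad with the fingers on it (value of joint cover between 0.93 and 1.33 rad and contact force between the fingers and cover above 0.5 N), for 0.2 s.
At the end, for the whole second after the job is handed in: The cover stands still (under 0.1 rad/s) between 0.93 and 1.33 rad (53 to 76 degrees) and the fingers still bear on it with more than 0.5 N (all of step 2 and velocity of joint cover between -0.1 and 0.1 rad/s); the arm keeps its last pose, push and grip.
It fails at once if one of the things standing around (mug, spray can, jars, cap, parts box) is moved by more than 20 mm (distance of any of mug, spray, wick_jar, paste_jar, black_cap, parts_box from where it was at the start of the episode above 0.02 m).
It also fails if it takes over 58 s, if anything falls off the work surface, if the arm or the gripper's body presses on something with over 40 N, if the wrist force passes 120 N, or if a joint passes its speed limit or range.

ROBOT

A 6-joint arm with a two-finger parallel gripper is mounted at the origin on a cart in front of the work surface, level with it; the furniture and walls round the work are solid. World frame = base frame: x ahead of the robot, y to its left, z up, the work surface at z = 0. Lengths are in m, angles in rad, forces in N, time in s.
With the tool pointing down it reaches from about 0.375 to 0.9 m from the base axis. Payload 3.1 kg.
Tool frame: the origin (TCP) lies on the front face of the gripper's body, between the roots of the fingers; the fingertips stand 70 mm ahead of it and the grasp point (between the pads) lies 51 mm ahead of it; z points along the fingers, y is the line along which they close (so a half turn about z gives the same grasp; the last joint's range is limited). The gripper opens to 87 mm and grips with 3 to 60 N. Pads are 19 mm wide; open, the fingers measure 117 mm over their backs; the gripper's body (75 mm by 190 mm) begins 51 mm behind the grasp point.
Start: joints at [0.943, 0.527, 1.433, -0, 1.181, -0.178], TCP at [0.272, 0.563, 0.292] pointing down, gripper open.
Joint ranges: [-3.08, 3.08], [-0.75, 2.2], [0.22, 2.44], [-1.43, 4.57], [0, 2.65], [-2.85, 2.85]. Speed limits (rad/s): [2.79, 2.79, 3.14, 3.14, 3.14, 3.14].

INTERFACE

Orientations are given as a unit quaternion [x, y, z, w].
In Python, from rig import robot, cams, ticket gives the robot as it stands. The module is installed in compiled form; this text tells all that it offers.
- The arm moves only by the shell command python3 -m crank 'ROWS' [FORCE]. ROWS is JSON, a list of rows, each a list of 7 numbers: the shift along the tool's x, y, z in cm, then the turn, a rotation vector about the tool's x, y, z in rad, then the closure, from 0 (fully open) to 1 (shut). A call has 1 to 5 rows; each row shifts and turns the commanded pose from where the row before left it, along the tool's axes as they then stand; what a row does not reach is not made up. A row lasts 1/8 s, in which the tool goes at most 62.5 mm and 10.7 degrees, less where a joint would pass 70% of its speed; a pose out of reach is approached as far as the arm can. A call is refused whole if a number of a shift passes 6.25 or a number of a turn 0.188, either way. A call with a gripper value outside its range is refused whole. The fingers move at their own pace and stop on an object; FORCE is the grip in N (left out, the last holds). Time passes only in rows, so rows that do not move let the fingers close. It gives the time, the measured TCP pose, the force, the opening and the grip force at its end, in the units of the state.
- robot.get_obs(): the state, without advancing time (a new reading comes with each control period).
- cams.camera(name): name is "scene" or "top" or "wrist"; returns the picture (420x560x3 uint8, red, green, blue); there is no depth.
- cams.camera_info(name): a dict with "intrinsics" (3x3 intrinsics, pixels), "pose" (4x4, takes a point from camera to world coordinates). Camera axes: x right, y down, z forward; pixel columns grow to the right and rows downward; lengths in m; the calibration is good to about 2 mm. A picture is of the moment at which its call begins: read the wrist's pose just before it. camera_info takes no time and is no camera call; for the wrist camera it gives the pose at the moment of the call.
- ticket.hand_in(): hands the job in; it is judged then, once.
The state is a dict: "time": time; "q": joint angles; "joint_velocities": joint speeds; "joint_torque": joint torques, N m; "position": TCP position; "tool_rot": TCP orientation; "ft_force": force on the tool from outside, world axes, zero at the start; "moment": the same for the moment, N m; "grip_width": finger opening in m; "grip_force": force on a finger pad.
Only numpy, scipy, OpenCV 4.12 (cv2) and the standard library are available. Lean on these libraries where they do the work, as an engineer would, in place of code of your own. Each camera call takes 0.05 s, during which the arm holds its last target. There are 200 camera calls.

## Working session

There is one attempt and no reset: what is moved stays moved. The work goes in short steps, Python scripts to look and compute and a shell command to move; the robot and the scene stay as the last step left them, time stands still between calls to the robot, and variables do not carry over. Pictures are saved under pics/ and viewed, at most 10 in all, crops included, and the job is handed in when it is done.

```bash
mkdir -p pics; python3 - <<'E'
from rig import robot,cams
import cv2,numpy as np
o=robot.get_obs(); print({k:np.round(v,3).tolist() for k,v in o.items()})
ims=[]
for n in("scene","top"):
    im=cams.camera(n); i=cams.camera_info(n); np.savez(f"pics/{n}.npz",im=im,K=i["intrinsics"],P=i["pose"])
    print(n,np.round(i["intrinsics"],1).tolist(),np.round(i["pose"],3).tolist())
    cv2.imwrite(f"pics/{n}.png",im[:,:,::-1])
E
```

```text
{'time': 0.0, 'q': [0.943, 0.528, 1.434, 0.0, 1.181, -0.179], 'joint_velocities': [-0.001, 0.0, 0.001, 0.0, 0.002, -0.001], 'joint_torque': [0.001, -44.004, -17.659, 0.064, 0.058, -0.0], 'position': [0.271, 0.562, 0.291], 'tool_rot': [0.223, 0.975, -0.001, -0.0], 'ft_force': [0.278, 0.244, 0.022], 'moment': [0.021, -0.025, 0.004], 'grip_force': 0.0, 'grip_width': 0.087}
scene [[442.8, 0.0, 282.1], [0.0, 442.8, 207.7], [0.0, 0.0, 1.0]] [[0.519, -0.598, 0.611, -0.143], [-0.855, -0.363, 0.37, -0.366], [0.001, -0.715, -0.7, 0.871], [0.0, 0.0, 0.0, 1.0]]
top [[468.6, 0.0, 277.2], [0.0, 468.6, 196.5], [0.0, 0.0, 1.0]] [[-0.005, -0.991, 0.136, 0.372], [-1.0, 0.005, 0.001, 0.07], [-0.001, -0.136, -0.991, 1.26], [0.0, 0.0, 0.0, 1.0]]
```

View pics/top.png

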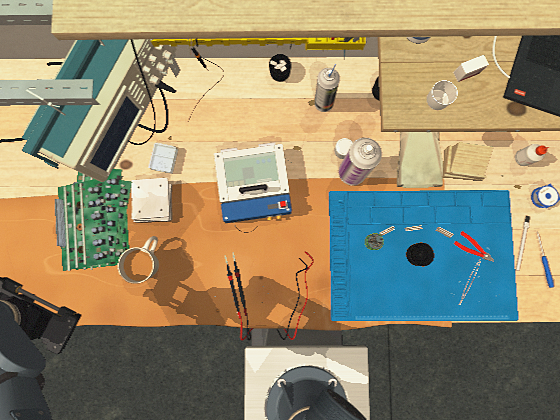

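View pics/scene.png

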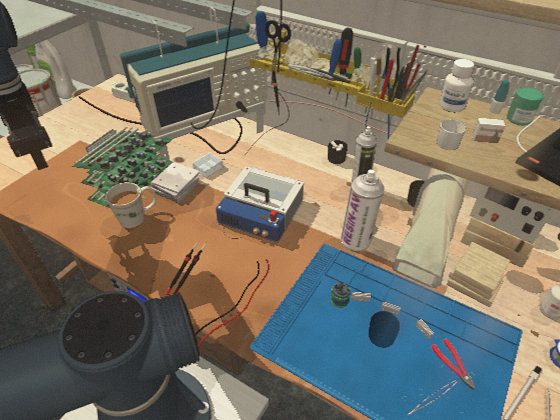

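The top view shows the enclosure at about (254,185), turned a few degrees, with the black bar at (256,188), the red knob at (283,204), the blue deck at rows 195-220 and the spray can to the right at (360,160). The scene view shows the same: bar at (257,190), knob at (274,216). The spray is the closest bystander on the right, and the parts box sits to the back left.

```bash
cat > h.py <<'E'
import numpy as np,cv2
def load(n):
    d=np.load(f"pics/{n}.npz"); return d["im"],d["K"],d["P"]
def ray(K,P,u): 
    d=P[:3,:3]@np.linalg.solve(K,[u[0],u[1],1.]); return P[:3,3],d
def onz(K,P,u,z):
    c,d=ray(K,P,u); return c+d*(z-c[2])/d[2]
def tri(a,b):
    A=np.zeros((3,3));B=np.zeros(3)
    for c,d in(a,b):
        d=d/np.linalg.norm(d);M=np.eye(3)-np.outer(d,d);A+=M;B+=M@c
    return np.linalg.solve(A,B)
E
python3 - <<'E'
from h import *
roi={"top":(215,140,300,228),"scene":(212,160,310,245)}
R={}
for n,(x0,y0,x1,y1) in roi.items():
    im,K,P=load(n); s=im[y0:y1,x0:x1]; hsv=cv2.cvtColor(s,cv2.COLOR_RGB2HSV); h,S,V=cv2.split(hsv)
    M={"red":((h<8)|(h>172))&(S>150)&(V>90),"bar":(V<60),"blue":(h>100)&(h<125)&(S>120)}
    for k,m in M.items():
        nl,l,st,c=cv2.connectedComponentsWithStats(m.astype(np.uint8))
        for i in sorted(range(1,nl),key=lambda i:-st[i,4])[:2]:
            if st[i,4]<15: continue
            pts=np.argwhere(l==i)[:,::-1].astype(np.float32)
            r=cv2.minAreaRect(pts); print(n,k,st[i]+[x0,y0,0,0,0],np.round(c[i]+[x0,y0],1),"box",(np.round(cv2.boxPoints(r),1)+[x0,y0]).tolist())
    cv2.imwrite(f"pics/{n}_z.png",cv2.resize(s[:,:,::-1],None,fx=6,fy=6,interpolation=cv2.INTER_CUBIC))
a=cv2.imread("pics/top_z.png");print(a.shape)
E
```

```text
top red [280 201   6   6  29] [282.4 203.4] box [[280.0, 201.0], [285.0, 201.0], [285.0, 206.0], [280.0, 206.0]]
top bar [239 185  28   9  97] [252.3 188. ] box [[238.60000038146973, 187.79999923706055], [265.5, 183.0999984741211], [266.5, 188.70000076293945], [239.60000038146973, 193.4000015258789]]
top bar [226 218  24   4  35] [238.3 219.9] box [[226.0, 221.0], [249.0, 217.6999969482422], [249.20000076293945, 219.3000030517578], [226.19999980926514, 222.5]]
top blue [ 221  194   70   29 1172] [253.1 208.4] box [[220.59999990463257, 203.20000076293945], [288.5, 193.79999923706055], [291.3000030517578, 213.4000015258789], [223.39999961853027, 222.8000030517578]]
scene red [270 211   6   7  28] [272.6 213.3] box [[270.0, 211.0], [275.0, 211.0], [275.0, 217.0], [270.0, 217.0]]
scene bar [245 184  24  18  81] [255.8 191.1] box [[242.10000038146973, 194.5], [245.0, 184.0], [269.79999923706055, 190.79999923706055], [266.9000015258789, 201.29999923706055]]
scene bar [224 215  15  11  71] [231.4 220.4] box [[222.10000038146973, 220.70000076293945], [224.10000038146973, 214.70000076293945], [239.70000076293945, 219.9000015258789], [237.70000076293945, 225.9000015258789]]
scene blue [237 203  32  18  90] [255.1 211.3] box [[234.60000038146973, 213.5999984741211], [238.29999923706055, 202.0], [269.0999984741211, 211.5999984741211], [265.4000015258789, 223.29999923706055]]
scene blue [242 208  11  10  31] [247.  213.5] box [[241.89999961853027, 215.20000076293945], [244.79999923706055, 207.9000015258789], [253.4000015258789, 211.4000015258789], [250.5999984741211, 218.5999984741211]]
(528, 510, 3)
```

View pics/top_z.png

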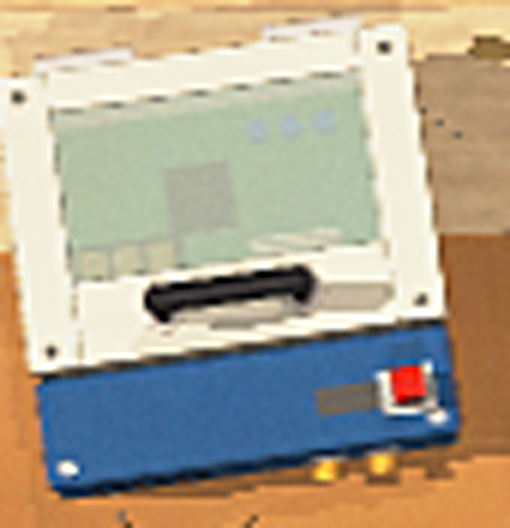

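The zoomed crop shows the cover corners at crop pixels (2,85), (405,25), (442,318) and (35,372). The bar runs from (148,300) to (313,283), and the knob top is centred at (408,384), at the slot's right end.

```bash
python3 - <<'E'
from h import *
from rig import robot
_,K,P=load("top"); _,K2,P2=load("scene")
px=lambda x,y:(x/6+215-.4,y/6+140-.4)
c=[onz(K,P,px(*p),.068) for p in[(2,85),(405,25),(442,318),(35,372)]]
print("cover",np.round(c,3).tolist(),"sizes",[round(np.linalg.norm(c[i]-c[i-1]),3) for i in range(4)])
b=[onz(K,P,px(*p),.108) for p in[(148,300),(313,283)]]; bm=(b[0]+b[1])/2
print("bar",np.round(b,3).tolist(),np.round(bm,3),np.linalg.norm(b[0]-b[1]))
k=onz(K,P,px(408,384),.088); print("knob",k, "tri",tri(ray(K,P,px(408,384)),ray(K2,P2,(272.6,213.3))))
yl=(c[0]-c[1])+(c[3]-c[2]); yaw=np.arctan2(yl[1],yl[0])-np.pi/2; xf=(c[0]-c[3])+(c[1]-c[2]);print("yaw",yaw,np.arctan2(xf[1],xf[0]),"bar",np.arctan2(*(b[0]-b[1])[[1,0]])-np.pi/2)
yaw=(yaw+np.arctan2(xf[1],xf[0]))/2
R=np.array([[np.cos(yaw),-np.sin(yaw)],[np.sin(yaw),np.cos(yaw)]])
o1=sum(c)[:2]/4-R@[.02,0]; o2=bm[:2]-R@[-.027,0]
print("origin",o1,o2); 
for o in(o1,o2): print("knob own",R.T@(k[:2]-o), "bar own",R.T@(bm[:2]-o))
for n,p in dict(spray=(361,147),).items(): print(n,onz(K,P,p,.23))
E
```

```text
cover [[0.648, 0.232, 0.068], [0.673, 0.058, 0.068], [0.545, 0.042, 0.068], [0.522, 0.217, 0.068]] sizes [np.float64(0.126), np.float64(0.177), np.float64(0.13), np.float64(0.176)]
bar [[0.547, 0.165, 0.108], [0.554, 0.097, 0.108]] [0.55  0.131 0.108] 0.06871307068573256
knob [0.51378049 0.05745006 0.088     ] tri [0.51338473 0.05819835 0.08630151]
yaw 0.1374868302284784 0.12080908567308016 bar 0.09912665290221967
origin [0.57706476 0.13466046] [0.577096   0.13446236]
knob own [-0.07270111 -0.06841705] bar own [-0.02699454 -0.00020047]
knob own [-0.07270657 -0.06821658] bar own [-2.70000000e-02  9.84667252e-18]
spray [ 0.62396687 -0.11817787  0.23      ]
```

```bash
cat > go.py <<'E'
import sys,numpy as np
from rig import robot
from scipy.spatial.transform import Rotation as T
# usage: go.py ox oy z : shift (cm, tool axes) and turn to put the grasp point at enclosure (x,y mm) height z mm
O=np.array([.577,.1346]);yaw=.125
o=robot.get_obs(); R=T.from_quat(o["tool_rot"]); p=np.array(o["position"])
c,s=np.cos(yaw),np.sin(yaw)
if len(sys.argv)>3:
    x,y,z=[float(a)/1000 for a in sys.argv[1:4]]
    t=np.r_[O+[c*x-s*y,s*x+c*y],z+.051]
    G=T.from_matrix(np.array([[-s,c,0],[c,s,0],[0,0,-1]]).T)
    print("shift now",np.round(R.inv().apply(t-p)*100,2),"after turn",np.round(G.inv().apply(t-p)*100,2),"turn",np.round((R.inv()*G).as_rotvec(),3))
g=p+R.apply([0,0,.051]); d=g[:2]-O
print("t",round(o["time"],2),"grasp own mm",np.round([(c*d[0]+s*d[1])*1e3,(-s*d[0]+c*d[1])*1e3,g[2]*1e3],1),"F",np.round(o["ft_force"],1),"w",round(o["grip_width"],4),"gf",round(o["grip_force"],1),"q",np.round(o["q"],2))
E
python3 -m crank '[[0,0,0,0,0,0.165,0],[0,0,0,0,0,0.165,0],[0,0,0,0,0,0.165,0],[0,0,0,0,0,0.165,0],[0,0,0,0,0,0.165,0]]'; python3 go.py -27 0 150
```

```text
time: 0.72
position: [0.2715, 0.5625, 0.2916]
tool_rot: [0.597, 0.802, -0.001, 0.0]
ft_force: [0.4, 0.1, -0.3]
grip_width: 0.0869
grip_force: 0.0
shift now [-49.3   14.36   9.09] after turn [-46.27  22.28   9.06] turn [-0.001  0.001  0.166]
t 0.72 grasp own mm [-249.8  462.6  240.6] F [ 0.4  0.1 -0.3] w 0.0869 gf 0.0 q [ 0.94  0.53  1.43 -0.    1.18  0.65]
```

```bash
python3 -m crank '[[0,0,0,0,0,0.166,0],[-5,2.4,0,0,0,0,0],[-5,2.4,0,0,0,0,0],[-5,2.4,0,0,0,0,0],[-5,2.4,0,0,0,0,0]]'; python3 -m crank '[[-5,2.4,0,0,0,0,0.3],[-5,2.4,0,0,0,0,0.4],[-5,2.4,0,0,0,0,0.5],[-5,2.4,0,0,0,0,0.5],[-5,2.4,0,0,0,0,0.5]]';python3 go.py -27 0 106
```

```text
time: 1.35
position: [0.3934, 0.3754, 0.2919]
tool_rot: [0.66, 0.752, -0.0, -0.0]
ft_force: [0.8, 0.4, 0.4]
grip_width: 0.0873
grip_force: 0.0
time: 1.98
position: [0.5448, 0.143, 0.2919]
tool_rot: [0.66, 0.751, -0.0, -0.0]
ft_force: [-0.5, 1.6, 0.1]
grip_width: 0.0474
grip_force: 0.0
shift now [-1.24  0.39 13.49] after turn [-1.23  0.39 13.49] turn [-0.001 -0.     0.005]
t 1.98 grasp own mm [-30.9  12.3 240.9] F [-0.5  1.6  0.1] w 0.0474 gf 0.0 q [ 0.06  0.44  1.59  0.    1.11 -0.07]
```

```bash
python3 -m crank '[[-1.2,0.5,0,0,0,0,0.5],[0,0,5,0,0,0,0.5],[0,0,0,0,0,0,0.5],[0,0,0,0,0,0,0.5]]'; python3 go.py -27 0 106; python3 - <<'E'
from rig import cams
import cv2
for n in("wrist","scene"): cv2.imwrite(f"pics/{n}2.png",cams.camera(n)[:,:,::-1])
E
```

```text
time: 2.48
position: [0.5506, 0.1341, 0.243]
tool_rot: [0.659, 0.752, 0.0, -0.0]
ft_force: [0.2, -0.7, 0.3]
grip_width: 0.0435
grip_force: 0.0
shift now [-0.28 -0.08  8.6 ] after turn [-0.28 -0.08  8.6 ] turn [ 0.    -0.     0.006]
t 2.48 grasp own mm [-26.2   2.8 192. ] F [ 0.2 -0.7  0.3] w 0.0435 gf 0.0 q [ 0.04  0.51  1.63  0.    1.   -0.09]
```

View pics/wrist2.png

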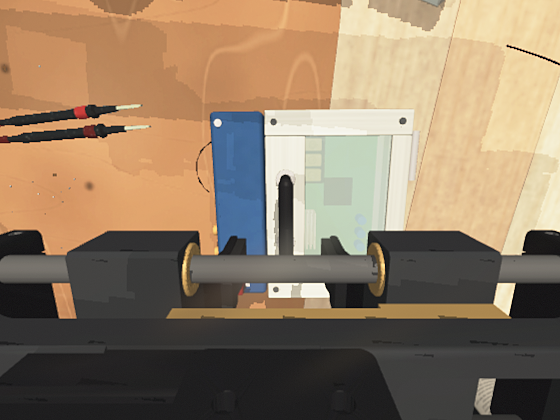

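The wrist view shows the bar (column 286) centred between the fingers (columns 240 and 333) and parallel to the pads. I'll descend and pinch.

```bash
python3 -m crank '[[-0.2,-0.1,4.5,0,0,0,0.5],[0,0,4,0,0,0,0.5],[0,0,0,0,0,0,0.9],[0,0,0,0,0,0,1],[0,0,0,0,0,0,1]]' 25; python3 -m crank '[[0,0,0,0,0,0,1],[0,0,0,0,0,0,1]]';python3 go.py -27 0 106
```

```text
time: 3.2
position: [0.5514, 0.1315, 0.1595]
tool_rot: [0.66, 0.752, 0.002, 0.002]
ft_force: [0.1, -0.3, 0.1]
grip_width: 0.0212
grip_force: 0.0
time: 3.45
position: [0.5525, 0.1316, 0.159]
tool_rot: [0.66, 0.751, 0.003, 0.002]
ft_force: [3.4, 2.1, 5.3]
grip_width: 0.0111
grip_force: 25.0
shift now [-0.   -0.23  0.2 ] after turn [-0.   -0.23  0.2 ] turn [0.007 0.    0.005]
t 3.45 grasp own mm [-24.4   0.  108. ] F [3.4 2.1 5.3] w 0.0111 gf 25.0 q [ 0.04  0.64  1.69  0.    0.81 -0.09]
```

```bash
python3 -m crank '[[0,0,-0.2,0,0,0,1],[0,0,-0.2,0,0,0,1],[0,0,0,0,0,0,1]]'; python3 go.py;  python3 -m crank '[[0,0,-0.2,0,0,0,1],[0,0,0,0,0,0,1],[0,0,0,0,0,0,1]]'; python3 go.py
```

```text
time: 3.82
position: [0.5532, 0.1316, 0.1614]
tool_rot: [0.66, 0.751, 0.003, 0.003]
ft_force: [8.8, 2.8, -6.0]
grip_width: 0.0114
grip_force: 25.0
t 3.83 grasp own mm [-23.5   0.  110.4] F [ 8.8  2.8 -6. ] w 0.0114 gf 25.0 q [ 0.04  0.63  1.69  0.    0.81 -0.09]
time: 4.2
position: [0.5539, 0.1317, 0.1632]
tool_rot: [0.66, 0.751, 0.004, 0.003]
ft_force: [9.6, 3.4, -9.0]
grip_width: 0.011
grip_force: 25.0
t 4.2 grasp own mm [-2.280e+01  1.000e-01  1.122e+02] F [ 9.6  3.4 -9. ] w 0.011 gf 25.0 q [ 0.04  0.63  1.69  0.    0.81 -0.09]
```

```bash
python3 -m crank '[[0,0.1,-0.2,0,0,0,1],[0,0.1,0,0,0,0,1],[0,0,0,0,0,0,1]]'; python3 go.py;  python3 -m crank '[[0,0,-0.3,0,0,0,1],[0,0,0,0,0,0,1],[0,0,0,0,0,0,1]]'; python3 go.py
```

```text
time: 4.58
position: [0.5548, 0.1318, 0.165]
tool_rot: [0.66, 0.751, 0.002, 0.002]
ft_force: [8.1, 1.5, -8.1]
grip_width: 0.011
grip_force: 25.0
t 4.58 grasp own mm [-22.1   0.  114. ] F [ 8.1  1.5 -8.1] w 0.011 gf 25.0 q [ 0.04  0.63  1.68  0.    0.82 -0.09]
time: 4.95
position: [0.5559, 0.1319, 0.1681]
tool_rot: [0.66, 0.751, 0.004, 0.003]
ft_force: [10.6, 3.3, -9.1]
grip_width: 0.0112
grip_force: 25.0
t 4.95 grasp own mm [-20.8  -0.  117.1] F [10.6  3.3 -9.1] w 0.0112 gf 25.0 q [ 0.04  0.62  1.68  0.    0.83 -0.09]
```

The tug raised the bar 9 mm along the hinge arc with no hard stop. The measured radius is 119.8 mm and the angle 0.08 rad, so the cover looks free. I'll work out the arc increments.

```bash
python3 - <<'E'
import numpy as np
a=.082+np.arange(16)*.07+.3588
p=np.c_[-11.96*np.cos(a),11.96*np.sin(a)]
for i,d in enumerate(np.diff(p,axis=0)): print(round(.082+.07*(i+1),3),"y %.2f z %.2f"%(d[0],-d[1]))
E
```

```text
0.152 y 0.38 z -0.74
0.222 y 0.43 z -0.72
0.292 y 0.48 z -0.68
0.362 y 0.53 z -0.65
0.432 y 0.57 z -0.61
0.502 y 0.62 z -0.57
0.572 y 0.65 z -0.52
0.642 y 0.69 z -0.48
0.712 y 0.72 z -0.43
0.782 y 0.75 z -0.38
0.852 y 0.77 z -0.32
0.922 y 0.79 z -0.27
0.992 y 0.81 z -0.21
1.062 y 0.82 z -0.15
1.132 y 0.83 z -0.10
```

```bash
python3 -m crank '[[0,0.55,-0.74,0,0,0,1],[0,0.43,-0.72,0,0,0,1],[0,0.48,-0.68,0,0,0,1],[0,0,0,0,0,0,1]]'; python3 go.py; python3 - <<'E'
from rig import cams
import cv2
cv2.imwrite("pics/s3.png",cv2.resize(cams.camera("scene")[100:280,150:390,::-1],None,fx=3,fy=3))
E
```

```text
time: 5.45
position: [0.5678, 0.1336, 0.189]
tool_rot: [0.66, 0.751, 0.001, 0.001]
ft_force: [6.3, 1.3, -7.7]
grip_width: 0.0113
grip_force: 25.0
t 5.45 grasp own mm [ -9.1   0.2 138. ] F [ 6.3  1.3 -7.7] w 0.0113 gf 25.0 q [ 0.04  0.61  1.63  0.    0.9  -0.09]
```

View pics/s3.png

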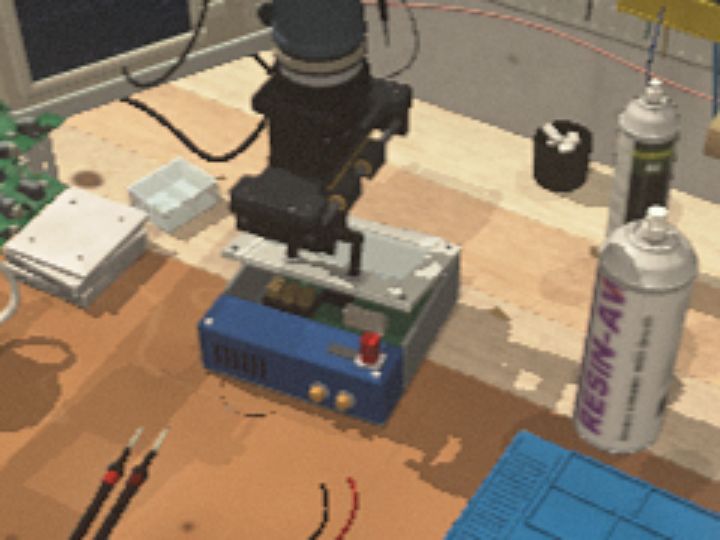

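The picture shows the cover rising with the gripper, the board visible under it, and the knob (370,347 in the crop) still at the right end. The cover is not caught, so I'll leave the slide alone and keep lifting along the arc.

```bash
python3 -m crank '[[0,0.55,-0.65,0,0,0,1],[0,0.6,-0.61,0,0,0,1],[0,0.62,-0.57,0,0,0,1],[0,0.65,-0.52,0,0,0,1],[0,0.69,-0.48,0,0,0,1]]'; python3 go.py;  python3 -m crank '[[0,0.72,-0.43,0,0,0,1],[0,0.75,-0.38,0,0,0,1],[0,0.77,-0.32,0,0,0,1],[0,0,0,0,0,0,1]]'; python3 go.py
```

```text
time: 6.12
position: [0.5957, 0.1375, 0.218]
tool_rot: [0.66, 0.752, -0.002, -0.002]
ft_force: [-2.9, 0.7, -3.3]
grip_width: 0.0112
grip_force: 25.0
t 6.12 grasp own mm [ 18.7   0.5 167. ] F [-2.9  0.7 -3.3] w 0.0112 gf 25.0 q [ 0.04  0.6   1.53 -0.    1.01 -0.09]
time: 6.62
position: [0.6193, 0.1406, 0.2317]
tool_rot: [0.66, 0.752, -0.0, -0.0]
ft_force: [-5.9, 0.7, 5.3]
grip_width: 0.0112
grip_force: 25.0
t 6.62 grasp own mm [ 42.7   0.7 180.7] F [-5.9  0.7  5.3] w 0.0112 gf 25.0 q [ 0.05  0.61  1.46  0.    1.07 -0.08]
```

```bash
python3 -m crank '[[0,0.79,-0.22,0,0,0,1],[0,0.81,-0.16,0,0,0,1],[0,0.82,-0.1,0,0,0,1],[0,0.83,-0.07,0,0,0,1],[0,0,0,0,0,0,1]]'; python3 -m crank '[[0,0,0,0,0,0,1],[0,0,0,0,0,0,1],[0,0,0,0,0,0,1],[0,0,0,0,0,0,1]]'; python3 go.py; python3 - <<'E'
from rig import cams
import cv2
cv2.imwrite("pics/s4.png",cv2.resize(cams.camera("scene")[100:280,150:390,::-1],None,fx=3,fy=3))
E
```

```text
time: 7.25
position: [0.6533, 0.1453, 0.2383]
tool_rot: [0.66, 0.752, 0.002, 0.001]
ft_force: [-2.9, 1.7, 7.1]
grip_width: 0.0113
grip_force: 25.0
time: 7.75
position: [0.6529, 0.1452, 0.2382]
tool_rot: [0.66, 0.752, 0.002, 0.001]
ft_force: [-2.3, 1.5, 6.5]
grip_width: 0.0109
grip_force: 25.0
t 7.75 grasp own mm [ 76.9   1.1 187.2] F [-2.3  1.5  6.5] w 0.0109 gf 25.0 q [ 0.05  0.64  1.37  0.    1.12 -0.08]
```

View pics/s4.png

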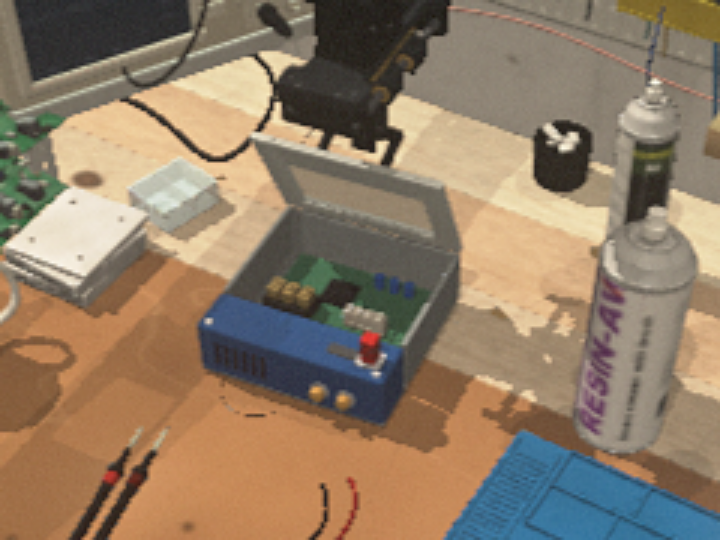

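The cover stands at about 1.12 rad (64°) with the gripper still holding the bar, and the jars, can and box look untouched. I'll hand it in.

```bash
python3 -c "
from rig import ticket
print(ticket.hand_in())"
```

```text
the job is handed in; nothing more can be done
None
```

The tug showed the cover was not caught, so I left the slide untouched, swung the cover to about 64° (1.12 rad), and handed in with the gripper still holding it; nothing around it looked disturbed in the last picture, and no verdict came back.

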